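Fetch the customer's padlock from the back of the lock tray

TASK

The customer's padlock lies at the back of the grey tray, behind the spray can, the carton of key blanks and the puffer bottle. Stand those three aside, upright, on the cork mat; then fetch the padlock and lay it gently, flat, with its body in the middle of the round pad; then put the can, carton and bottle back upright, each on the spot in the tray where it stood at the start. Leave the brass lock cylinder in the tray alone, and do not tip the other three over.

Things in the scene. Friction and masses are not known exactly. Their poses are not given: they have to be found in the camera images.
- can_mid (a point): Short aluminium spray can with a black cap, standing upright in the front row of the tray: 48 mm diameter, straight wall to 60 mm, cap 36 mm diameter, 85 mm high in all. The point is on its axis half-way up, 42.5 mm over its underside; z up.
- carton_mid (a point): Brown cardboard carton with a paper label and a brass key on top, standing in the front row of the tray: 46 x 46 mm and 68 mm high, rigid. The point is its centre, 34 mm over its underside; x and y are square to its sides, z up.
- bottle_mid (a point): White plastic puffer bottle with a black nozzle, standing upright in the front row of the tray: 42 mm diameter, straight wall to 56 mm, then a shoulder to a thin nozzle, 85 mm high in all. The point is on its axis half-way up, 42.5 mm over its underside; z up.
- padlock_mid (a point): Steel laminated padlock lying flat at the back of the tray: body 48 mm (x) x 50 mm (y) x 24 mm high; the 9 mm thick shackle sticks out 44 mm beyond the body on the +x side, away from the robot at the start. The point is the centre of the body, 12 mm over its underside.
- cyl_mid (a point): Brass lock cylinder standing at the back of the tray beside the padlock, round, 42 mm diameter at the top, 34 mm below, 30 mm high; to be left alone. The point is on its axis, 15 mm over its underside.
- tray: Grey metal tray fixed to the counter, 190 mm (x) x 280 mm (y), floor 4 mm thick, open at the front (-x, to the robot); side walls 30 mm, back wall 45 mm high. Origin: centre of its underside. Can, carton and bottle stand in a row near local x -52 mm, about 85 mm apart along y, in any order; padlock and cylinder near x +12 mm, either side of the middle, in either order.
- mat: Cork mat fixed flat to the counter, 220 mm (x) x 120 mm (y) x 4 mm thick, on the left or right of the tray: the side area. Origin: centre of its underside.
- pad: Round wooden pad with a grey felt top, fixed to the counter on the other side of the tray, 130 mm diameter, top 12 mm over the counter. Origin: centre of its underside.
Not all that is in view belongs to the job. What is shaped like the part that bears carton_mid but orange or purple is not meant.

How it is judged:
By the outcome, as a careful person would: the job done as asked, in the order asked, and still so for the second after the job is handed in, with the robot touching nothing.
It also fails if it takes over 144 s, if anything falls off the work surface, if the arm or the gripper's body presses on something with over 40 N, if the wrist force passes 120 N, or if a joint passes its speed limit or range.

ROBOT

A 6-joint arm with a two-finger parallel gripper is mounted at the origin on the work surface. World frame = base frame: x ahead of the robot, y to its left, z up, the work surface at z = 0. Lengths are in m, angles in rad, forces in N, time in s.
With the tool pointing down it reaches from about 0.25 to 0.775 m from the base axis. Payload 4 kg.
Tool frame: the origin (TCP) lies midway between the tips of the shut fingers; the grasp point (between the pads) lies 19 mm behind it; z points along the fingers, y is the line along which they close (so a half turn about z gives the same grasp; the last joint's range is limited). The gripper opens to 94 mm and grips with 3 to 60 N. Pads are 16 mm wide; open, the fingers measure 119 mm over their backs; the gripper's body (75 mm by 177 mm) begins 78 mm behind the grasp point.
Start: joints at [-1.221, 0.087, 1.371, -0, 1.684, -0.103], TCP at [0.241, -0.495, 0.206] pointing down, gripper open.
Joint ranges: [-3.1, 3.1], [-0.76, 2.03], [0.27, 2.55], [-1.08, 4.22], [0.17, 2.65], [-2.57, 2.57]. Speed limits (rad/s): [2.79, 2.79, 3.14, 3.14, 3.14, 3.14].

INTERFACE

Orientations are given as [roll, pitch, yaw] about the fixed x, y, z axes, in that order (R = Rz(yaw) Ry(pitch) Rx(roll)).
In Python, from bench import get_obs, snapshot, close_job gives the robot as it stands. The module is installed in compiled form; this text tells all that it offers.
- The arm moves only by the tool drive_tool, never from a script. Its argument "commands" is a list of rows, each a list of 6 numbers: the shift along the tool's x, y, z in units of 0.04 m (1.0 is 0.04 m), then the turn, a rotation vector about the tool's x, y, z in units of 0.1 rad (1.0 is 0.1 rad). In form: [[dx, dy, dz, wx, wy, wz], ...]. A call has 1 to 20 rows; each row shifts and turns the commanded pose from where the row before left it, along the tool's axes as they then stand; what a row does not reach is not made up. A row lasts 1/8 s, in which the tool goes at most 62.5 mm and 10.7 degrees, less where a joint would pass 70% of its speed; a pose out of reach is approached as far as the arm can. A call with a number of a shift or a turn outside -1 to 1 is refused whole. A call with a gripper value outside its range is refused whole. "gripper" is the closure, from 0 (fully open) to 1 (shut), set as the call begins (left out, the last holds). The fingers move at their own pace and stop on an object; the grip force is fixed at half the most. Time passes only in rows, so rows that do not move let the fingers close. It gives the time, the measured TCP pose, the force, the opening and the grip force at its end, in the units of the state.
- get_obs(): the state, without advancing time (a new reading comes with each control period).
- snapshot(name): name is "side" or "top"; returns a dict with "image" (480x640x3 uint8, blue, green, red), "range_z" (480x640 float32, m along the optical axis (not along the pixel's ray), 0 where there is no reading), "fx", "fy", "cx", "cy" (pixels), "rvec" (rotation vector, rad) and "tvec" (3), from world to camera coordinates, as OpenCV has them. Camera axes: x right, y down, z forward; pixel columns grow to the right and rows downward; lengths in m; the calibration is good to about 2 mm. A picture is of the moment at which its call begins.
- close_job(): hands the job in; it is judged then, once.
The state is a dict: "time": time; "joint_positions": joint angles; "qvel": joint speeds; "joint_torque": joint torques, N m; "tool_pos": TCP position; "ee_rot": TCP orientation; "wrist_force": force on the tool from outside, world axes, zero at the start; "wrist_torque": the same for the moment, N m; "width": finger opening in m; "finger_force": force on a finger pad.
Only numpy, scipy, OpenCV 4.12 (cv2) and the standard library are available. Lean on these libraries where they do the work, as an engineer would, in place of code of your own. Each camera call takes 0.05 s, during which the arm holds its last target. There are 200 camera calls.

## Working session

There is one attempt and no reset: what is moved stays moved. The work goes in short steps, Python scripts to look and compute and a tool call to move; the robot and the scene stay as the last step left them, time stands still between calls to the robot, and variables do not carry over. Pictures are saved under pics/ and viewed, at most 14 in all, crops included, and the job is handed in when it is done.

Besides the shell and the picture viewer there is one more tool, called after "Call:" in YAML: its name, and indented under it one key for each argument. drive_tool: Moves the arm, as the interface text tells. Its arguments: {"type":"object","properties":{"commands":{"type":"array"},"gripper":{"type":"number"}},"required":["commands"]}

```bash
mkdir -p pics
python3 - <<'E'
from bench import *
import cv2,numpy as np
o=get_obs();print({k:np.round(v,3).tolist() for k,v in o.items()})
for n in("top","side"):
    s=snapshot(n);cv2.imwrite(f"pics/{n}0.png",s["image"]);np.savez(f"{n}0.npz",**s)
    R=cv2.Rodrigues(np.array(s["rvec"]))[0];print(n,s["fx"],s["cx"],s["cy"],-R.T@np.ravel(s["tvec"]),R.round(2).tolist())
E
```

```text
{'time': 0.0, 'joint_positions': [-1.221, 0.088, 1.372, -0.0, 1.684, -0.103], 'qvel': [-0.001, 0.002, 0.0, -0.0, -0.001, -0.001], 'joint_torque': [0.0, -34.018, -30.243, 0.072, 0.033, -0.0], 'tool_pos': [0.24, -0.494, 0.204], 'ee_rot': [-3.139, -0.0, 0.453], 'wrist_force': [-0.598, -0.026, -0.074], 'wrist_torque': [0.047, -0.004, -0.029], 'finger_force': 0.0, 'width': 0.094}
top 619.0325965899126 317.672166736485 239.51142059537455 [0.33891355 0.02017638 1.34451082] [[0.01, -1.0, 0.02], [-0.98, -0.01, -0.19], [0.19, -0.02, -0.98]]
side 446.811250656931 323.8100641453226 241.93030620104318 [ 0.30269076 -0.43036736  0.66097077] [[0.85, -0.52, 0.0], [-0.4, -0.66, -0.64], [0.33, 0.54, -0.77]]
```

View pics/top0.png

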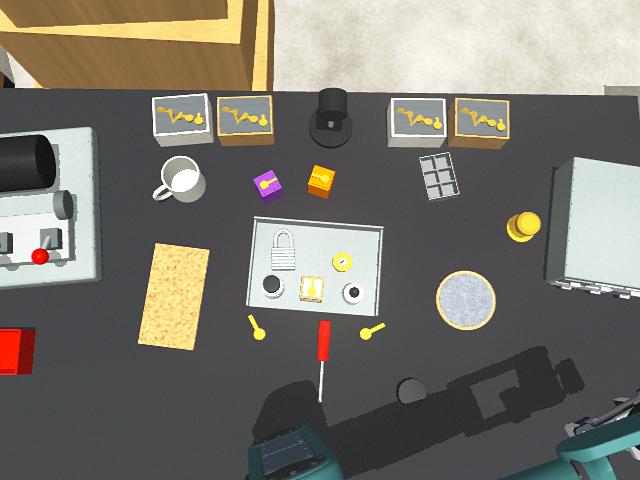

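View pics/side0.png

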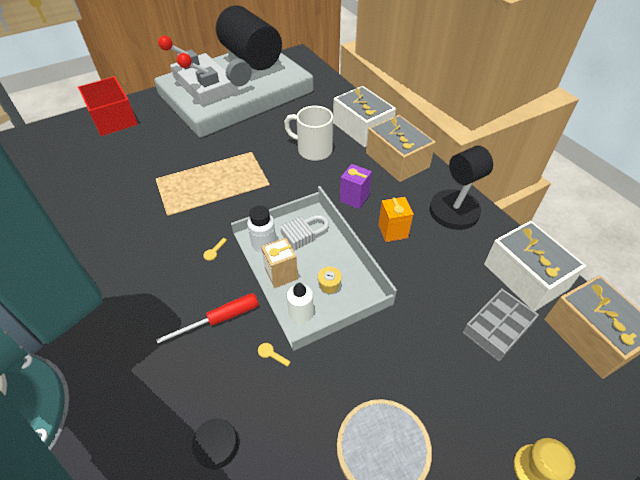

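```bash
cat > h.py <<'E'
import cv2,numpy as np
from bench import *
def load(f): return dict(np.load(f))
def xyz(s):
    R=cv2.Rodrigues(np.array(s["rvec"]))[0];t=np.ravel(s["tvec"]);z=s["range_z"]
    v,u=np.mgrid[:480,:640]
    P=np.stack([(u-s["cx"])/s["fx"]*z,(v-s["cy"])/s["fy"]*z,z],-1)
    P=(P-t)@R; P[z==0]=np.nan
    return P
def ray(s,u,v,h):
    R=cv2.Rodrigues(np.array(s["rvec"]))[0];t=np.ravel(s["tvec"])
    d=R.T@np.array([(u-s["cx"])/s["fx"],(v-s["cy"])/s["fy"],1]);c=-R.T@t
    return c+d*(h-c[2])/d[2]
E
python3 - <<'E'
from h import *
s=load("top0.npz");P=xyz(s);im=s["image"]
def comp(m,box,h=None,name=""):
    M=np.zeros((480,640),np.uint8);a,b,c,d=box;M[b:d,a:c]=m[b:d,a:c]
    n,l,st,ce=cv2.connectedComponentsWithStats(M)
    i=1+np.argmax(st[1:,4]);mm=l==i
    hh=np.nanmedian(P[mm][:,2]) if h is None else h
    cn=max(cv2.findContours(mm.astype(np.uint8),0,1)[0],key=cv2.contourArea).reshape(-1,2)
    W=np.array([ray(s,u,v,hh)[:2] for u,v in cn],np.float32)
    r=cv2.minAreaRect(W);mo=cv2.moments(W)
    print(name,st[i],"z med",np.nanmedian(P[mm][:,2]).round(4),"rect c",np.round(r[0],4),"size",np.round(r[1],4),"ang",round(r[2],1),"circ",np.round(cv2.minEnclosingCircle(W)[0],4),round(cv2.minEnclosingCircle(W)[1],4))
Z=P[...,2]
hsv=cv2.cvtColor(im,40);H,S,V=cv2.split(hsv)
comp((S>60)&(V>120),(130,235,220,360),0.004,"mat")
comp(Z>.008,(425,260,510,340),0.012,"pad")
comp(Z>.075,(255,270,290,300),.085,"can top")
comp((Z>.05),(255,265,292,302),.06,"can hi")
comp(Z>.055,(293,270,330,305),.068,"carton")
comp(Z>.04,(335,275,370,310),.056,"bottle")
comp((Z>.015),(262,222,300,268),.028,"padlock")
comp((Z>.02),(325,248,360,274),.034,"cyl")
comp((S<60)&(V>90)&(V<220),(235,210,395,325),None,"tray grey")
comp((Z>.02),(235,210,395,325),.03,"tray+")
c=cv2.resize(im[205:330,235:400],None,fx=4.8,fy=4.8,interpolation=2);cv2.imwrite("pics/crop1.png",c)
E
```

```text
mat [ 138  243   72  108 5710] z med 0.0027 rect c [0.4704 0.3087] size [0.1209 0.2195] ang 83.2 circ [0.4703 0.3096] 0.124
pad [ 436  271   59   59 2306] z med 0.0114 rect c [ 0.4652 -0.3202] size [0.1259 0.1261] ang 88.3 circ [ 0.4651 -0.3198] 0.065
can top [262 275  18  18 246] z med 0.0872 rect c [0.4885 0.096 ] size [0.035  0.0345] ang 45.6 circ [0.4885 0.0961] 0.0183
can hi [260 274  24  23 428] z med 0.0843 rect c [0.4884 0.0954] size [0.046  0.0479] ang 0.5 circ [0.4883 0.0955] 0.0248
carton [300 276  24  25 506] z med 0.0711 rect c [0.4822 0.0124] size [0.0459 0.0475] ang 84.6 circ [0.4819 0.0122] 0.0318
bottle [343 283  21  21 327] z med 0.0631 rect c [ 0.4734 -0.0746] size [0.0409 0.0414] ang 26.8 circ [ 0.4734 -0.0746] 0.0217
padlock [271 229  24  39 628] z med 0.0252 rect c [0.5726 0.0752] size [0.0834 0.0496] ang 0.8 circ [0.5696 0.0738] 0.0453
cyl [333 252  19  20 297] z med 0.0329 rect c [ 0.5432 -0.053 ] size [0.0412 0.0386] ang 0.1 circ [ 0.5432 -0.0528] 0.021
tray grey [ 246  216  139  100 1019] z med 0.0171 rect c [0.5381 0.0037] size [0.2885 0.1981] ang 86.3 circ [0.5385 0.0041] 0.1727
tray+ [246 216 138 100 932] z med 0.0306 rect c [0.5364 0.005 ] size [0.2816 0.1934] ang 85.7 circ [0.5364 0.0052] 0.17
```

View pics/crop1.png

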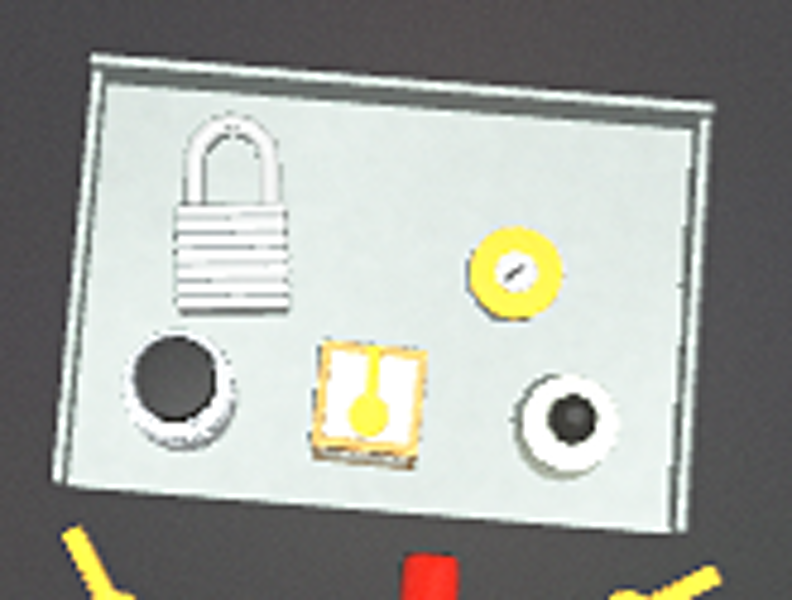

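Run:
```python
from h import *
s=load("top0.npz")
f=lambda u,v,h:ray(s,(u+.5)/4.8-.5+235,(v+.5)/4.8-.5+205,h)[:2]
C=[f(176,207,.028),f(288,205,.028),f(291,310,.028),f(181,312,.028)]
print("padlock",np.round(C,4).tolist(),np.mean(C,0)); a=(C[0]+C[1]-C[2]-C[3]);print("yaw",np.degrees(np.arctan2(a[1],a[0])),np.hypot(*a)/2,np.hypot(*(C[0]-C[1])))
print("shackle tip",f(233,113,.02))
T=[f(92,56,.045),f(714,106,.045),f(684,530,.03),f(56,484,.03)]
print("tray",np.round(T,4).tolist()); t=np.mean(T,0);print(t);b=T[0]-T[1];print("yaw",np.degrees(np.arctan2(-b[0],b[1])),np.hypot(*b),np.hypot(*(T[0]-T[3])))
yaw=np.arctan2(-b[0],b[1]);c,n=np.cos(yaw),np.sin(yaw)
for k,p in dict(can=(.4884,.0954),carton=(.482,.0124),bottle=(.4732,-.0744),cyl=(.543,-.053),pl=np.mean(C,0)).items():
  d=np.array(p)-t;print(k,np.round([c*d[0]+n*d[1],-n*d[0]+c*d[1]],4))
K=[f(322,340,.072),f(428,350,.072),f(418,460,.072),f(313,445,.072)]
print("carton",np.mean(K,0),[np.degrees(np.arctan2(*(K[i]-K[j])[::-1])) for i,j in((0,3),(1,2))],np.degrees(np.arctan2(-(K[0]-K[1])[0],(K[0]-K[1])[1])))
# side-view check: project centres of tops
q=load("side0.npz");im=q["image"].copy()
for p in [(.4884,.0954,.089),(.482,.0124,.072),(.4732,-.0744,.089),(.543,-.053,.034),(*np.mean(C,0),.028),(.4704,.3087,.004),(.4652,-.3202,.012)]:
  u=cv2.projectPoints(np.array([p]),q["rvec"],q["tvec"],np.array([[q["fx"],0,q["cx"]],[0,q["fy"],q["cy"]],[0,0,1.]]),None)[0].ravel()
  cv2.circle(im,tuple(int(x) for x in np.round(u)),2,(0,0,255),-1)
cv2.imwrite("pics/chk.png",cv2.resize(im[130:480,140:480],None,fx=1.7,fy=1.7))
```

```text
padlock [[0.5728, 0.0994], [0.5741, 0.0491], [0.5265, 0.0471], [0.5252, 0.0962]] [0.54963088 0.07297202]
yaw 3.096730993277077 0.04768461995781615 0.05032283424966995
shackle tip [0.61785477 0.07485798]
tray [[0.6381, 0.1373], [0.6179, -0.1414], [0.4298, -0.1274], [0.448, 0.1496]]
[0.53342197 0.0045443 ]
yaw -4.144100822654559 0.2794963513291705 0.190492076162828
can [-0.0515  0.0874]
carton [-0.0519  0.0041]
bottle [-0.0544 -0.0831]
cyl [ 0.0137 -0.0567]
pl [0.0112 0.0694]
carton [0.48211051 0.01171205] [np.float64(-4.239505503230294), np.float64(-4.921307229868694)] -4.952289209436368
```

View pics/chk.png

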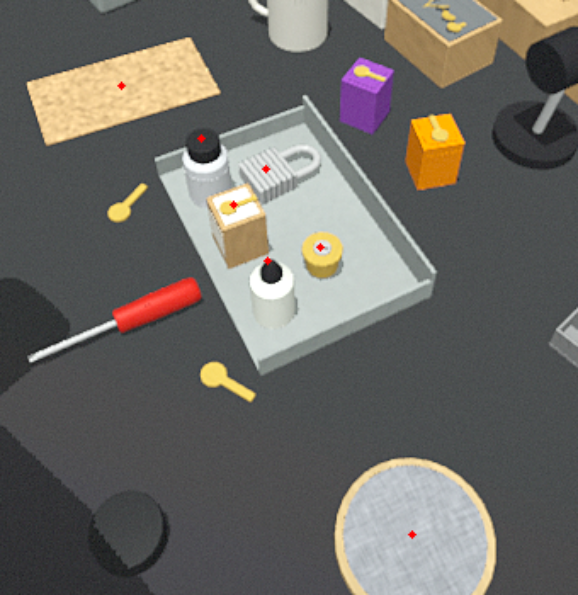

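Call:
drive_tool:
  commands:
    - [0, 0, 0, 0, 0, 0.9]
    - [0, 0, 0, 0, 0, 0.9]
    - [0, 0, 0, 0, 0, 0.9]
    - [0, 0, 0, 0, 0, 0.9]
    - [0, 0, 0, 0, 0, 0.9]
    - [0, 0, 0, 0, 0, 0.86]
    - [0, 0, 0, 0, 0, 0]
  gripper: 0.32

```text
time: 0.98
tool_pos: [0.2405, -0.4943, 0.2049]
ee_rot: [-3.141, 0.0, -0.082]
wrist_force: [0.1, -0.1, -0.3]
width: 0.0639
finger_force: 0.0
```

```bash
cat > to.py <<'E'
import sys
from h import *
from scipy.spatial.transform import Rotation as Ro
o=get_obs();R=Ro.from_euler("xyz",o["ee_rot"]);t=np.array([float(x) for x in sys.argv[1:4]])
d=R.inv().apply(t-o["tool_pos"])/.04
print("t",round(o["time"],2),"pos",np.round(o["tool_pos"],4),"rot",np.round(o["ee_rot"],3),"w",round(o["width"],4),"F",np.round(o["wrist_force"],1),"tool-units",np.round(d,3))
E
python3 to.py .4884 .0954 .16
```

```text
t 0.97 pos [ 0.2405 -0.4943  0.2049] rot [-3.141  0.    -0.082] w 0.0639 F [ 0.1 -0.1 -0.3] tool-units [  4.967 -15.202   1.135]
```

Call:
drive_tool:
  commands:
    - [0.31, -0.95, 0.07, 0, 0, 0]
    - [0.31, -0.95, 0.07, 0, 0, 0]
    - [0.31, -0.95, 0.07, 0, 0, 0]
    - [0.31, -0.95, 0.07, 0, 0, 0]
    - [0.31, -0.95, 0.07, 0, 0, 0]
    - [0.31, -0.95, 0.07, 0, 0, 0]
    - [0.31, -0.95, 0.07, 0, 0, 0]
    - [0.31, -0.95, 0.07, 0, 0, 0]
    - [0.31, -0.95, 0.07, 0, 0, 0]
    - [0.31, -0.95, 0.07, 0, 0, 0]
    - [0.31, -0.95, 0.07, 0, 0, 0]
    - [0.31, -0.95, 0.07, 0, 0, 0]
    - [0.31, -0.95, 0.07, 0, 0, 0]
    - [0.31, -0.95, 0.07, 0, 0, 0]
    - [0.31, -0.95, 0.07, 0, 0, 0]
    - [0.31, -0.95, 0.07, 0, 0, 0]
    - [0, 0, 0, 0, 0, 0]
    - [0, 0, 0, 0, 0, 0]

```text
time: 3.22
tool_pos: [0.4885, 0.0943, 0.1604]
ee_rot: [3.141, 0.001, -0.082]
wrist_force: [-0.5, -0.1, -0.7]
width: 0.0641
finger_force: 0.0
```

```bash
python3 to.py .4884 .0954 .034
```

```text
t 3.23 pos [0.4885 0.0943 0.1604] rot [ 3.141e+00  1.000e-03 -8.200e-02] w 0.0641 F [-0.5 -0.1 -0.7] tool-units [-2.000e-03 -2.900e-02  3.161e+00]
```

Call:
drive_tool:
  commands:
    - [0, -0.03, 0.8, 0, 0, 0]
    - [0, 0, 0.8, 0, 0, 0]
    - [0, 0, 0.8, 0, 0, 0]
    - [0, 0, 0.5, 0, 0, 0]
    - [0, 0, 0.26, 0, 0, 0]
    - [0, 0, 0, 0, 0, 0]

```text
time: 3.98
tool_pos: [0.4886, 0.0952, 0.034]
ee_rot: [3.141, 0.001, -0.084]
wrist_force: [-0.7, 0.3, 0.2]
width: 0.0639
finger_force: 0.0
```

Call:
drive_tool:
  commands:
    - [0, 0, 0, 0, 0, 0]
    - [0, 0, 0, 0, 0, 0]
    - [0, 0, 0, 0, 0, 0]
    - [0, 0, 0, 0, 0, 0]
    - [0, 0, 0, 0, 0, 0]
    - [0, 0, 0, 0, 0, 0]
  gripper: 1.0

```text
time: 4.72
tool_pos: [0.4899, 0.0957, 0.0355]
ee_rot: [3.141, -0.002, -0.083]
wrist_force: [-0.8, -2.0, 6.0]
width: 0.0474
finger_force: 30.0
```

```bash
python3 to.py .54 .30 .14
```

```text
t 4.72 pos [0.4899 0.0957 0.0355] rot [ 3.141e+00 -2.000e-03 -8.300e-02] w 0.0474 F [-0.8 -2.   6. ] tool-units [ 0.83  -5.192 -2.613]
```

Call:
drive_tool:
  commands:
    - [0, 0, -0.3, 0, 0, 0]
    - [0, 0, -0.8, 0, 0, 0]
    - [0, 0, -0.8, 0, 0, 0]
    - [0, 0, -0.8, 0, 0, 0]
    - [0.07, -0.4, 0, 0, 0, 0]
    - [0.14, -0.87, 0, 0, 0, 0]
    - [0.14, -0.87, 0, 0, 0, 0]
    - [0.14, -0.87, 0, 0, 0, 0]
    - [0.14, -0.87, 0, 0, 0, 0]
    - [0.14, -0.87, 0, 0, 0, 0]
    - [0.07, -0.45, 0, 0, 0, 0]
    - [0, 0, 0, 0, 0, 0]
    - [0, 0, 0, 0, 0, 0]

```text
time: 6.35
tool_pos: [0.5394, 0.2997, 0.1416]
ee_rot: [3.14, 0.001, -0.084]
wrist_force: [-0.6, -0.8, -0.3]
width: 0.0473
finger_force: 30.0
```

```bash
python3 to.py .54 .30 .035
```

```text
t 6.35 pos [0.5394 0.2997 0.1416] rot [ 3.14e+00  1.00e-03 -8.40e-02] w 0.0473 F [-0.6 -0.8 -0.3] tool-units [ 0.018 -0.013  2.666]
```

Call:
drive_tool:
  commands:
    - [0, 0, 0.8, 0, 0, 0]
    - [0, 0, 0.8, 0, 0, 0]
    - [0, 0, 0.7, 0, 0, 0]
    - [0, 0, 0.25, 0, 0, 0]
    - [0, 0, 0.1, 0, 0, 0]
    - [0, 0, 0, 0, 0, 0]
    - [0, 0, 0, 0, 0, 0]

```text
time: 7.22
tool_pos: [0.5406, 0.3008, 0.0378]
ee_rot: [-3.14, -0.002, -0.083]
wrist_force: [0.1, -0.4, -0.6]
width: 0.0472
finger_force: 30.0
```

Call:
drive_tool:
  commands:
    - [0, 0, 0, 0, 0, 0]
    - [0, 0, 0, 0, 0, 0]
    - [0, 0, 0, 0, 0, 0]
    - [0, 0, -0.3, 0, 0, 0]
    - [0, 0, -0.8, 0, 0, 0]
    - [0, 0, -0.8, 0, 0, 0]
    - [0, 0, -0.8, 0, 0, 0]
    - [0, 0, 0, 0, 0, 0]
  gripper: 0.32

```text
time: 8.22
tool_pos: [0.5418, 0.3015, 0.1489]
ee_rot: [-3.138, -0.008, -0.083]
wrist_force: [-0.8, -0.5, -0.0]
width: 0.064
finger_force: 0.0
```

```bash
python3 to.py .482 .012 .14
```

```text
t 8.22 pos [0.5418 0.3015 0.1489] rot [-3.138 -0.008 -0.083] w 0.064 F [-0.8 -0.5 -0. ] tool-units [-0.891  7.337  0.185]
```

Call:
drive_tool:
  commands:
    - [-0.11, 0.91, 0, 0, 0, 0]
    - [-0.11, 0.91, 0, 0, 0, 0]
    - [-0.11, 0.91, 0, 0, 0, 0]
    - [-0.11, 0.91, 0, 0, 0, 0]
    - [-0.11, 0.91, 0, 0, 0, 0]
    - [-0.11, 0.91, 0, 0, 0, 0]
    - [-0.11, 0.91, 0, 0, 0, 0]
    - [-0.11, 0.91, 0, 0, 0, 0]
    - [0, 0, 0, 0, 0, 0]
    - [0, 0, 0, 0, 0, 0]
    - [0, 0, 0, 0, 0, 0]

```text
time: 9.6
tool_pos: [0.4804, 0.0143, 0.1438]
ee_rot: [-3.141, 0.001, -0.082]
wrist_force: [0.1, -0.1, -0.1]
width: 0.064
finger_force: 0.0
```

```bash
python3 to.py .482 .012 .03
python3 - <<'E'
from h import *
s=snapshot("side");cv2.imwrite("pics/s1.png",s["image"])
E
```

```text
t 9.6 pos [0.4804 0.0143 0.1438] rot [-3.141e+00  1.000e-03 -8.200e-02] w 0.064 F [ 0.1 -0.1 -0.1] tool-units [0.046 0.054 2.846]
```

View pics/s1.png

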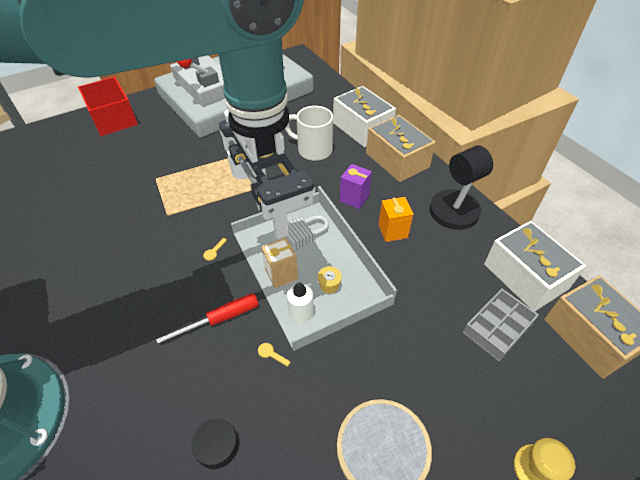

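Call:
drive_tool:
  commands:
    - [0.046, 0.054, 0.7, 0, 0, 0]
    - [0, 0, 0.8, 0, 0, 0]
    - [0, 0, 0.8, 0, 0, 0]
    - [0, 0, 0.4, 0, 0, 0]
    - [0, 0, 0.14, 0, 0, 0]
    - [0, 0, 0, 0, 0, 0]

```text
time: 10.4
tool_pos: [0.4827, 0.0111, 0.0313]
ee_rot: [3.142, -0.001, -0.083]
wrist_force: [-0.3, -0.3, 0.2]
width: 0.0642
finger_force: 0.0
```

Call:
drive_tool:
  commands:
    - [0, 0, 0, 0, 0, 0]
    - [0, 0, 0, 0, 0, 0]
    - [0, 0, 0, 0, 0, 0]
    - [0, 0, 0, 0, 0, 0]
    - [0, 0, 0, 0, 0, 0]
  gripper: 1.0

```text
time: 11.02
tool_pos: [0.4829, 0.0108, 0.0317]
ee_rot: [3.141, -0.002, -0.083]
wrist_force: [-0.4, 0.1, 5.6]
width: 0.0458
finger_force: 29.9
```

```bash
python3 to.py .47 .309 .14
```

```text
t 11.03 pos [0.4829 0.0108 0.0317] rot [ 3.141e+00 -2.000e-03 -8.300e-02] w 0.0458 F [-0.4  0.1  5.6] tool-units [-0.935 -7.402 -2.711]
```

Call:
drive_tool:
  commands:
    - [0, 0, -0.3, 0, 0, 0]
    - [0, 0, -0.8, 0, 0, 0]
    - [0, 0, -0.8, 0, 0, 0]
    - [0, 0, -0.8, 0, 0, 0]
    - [-0.05, -0.4, 0, 0, 0, 0]
    - [-0.11, -0.87, 0, 0, 0, 0]
    - [-0.11, -0.87, 0, 0, 0, 0]
    - [-0.11, -0.87, 0, 0, 0, 0]
    - [-0.11, -0.87, 0, 0, 0, 0]
    - [-0.11, -0.87, 0, 0, 0, 0]
    - [-0.11, -0.87, 0, 0, 0, 0]
    - [-0.11, -0.87, 0, 0, 0, 0]
    - [-0.11, -0.91, 0, 0, 0, 0]
    - [0, 0, 0, 0, 0, 0]
    - [0, 0, 0, 0, 0, 0]

```text
time: 12.9
tool_pos: [0.4683, 0.3087, 0.1365]
ee_rot: [3.139, 0.003, -0.082]
wrist_force: [-0.3, 0.0, -2.0]
width: 0.0458
finger_force: 29.9
```

```bash
python3 to.py .47 .309 .032
```

```text
t 12.9 pos [0.4683 0.3087 0.1365] rot [ 3.139e+00  3.000e-03 -8.200e-02] w 0.0458 F [-0.3  0.  -2. ] tool-units [ 0.051 -0.018  2.613]
```

Call:
drive_tool:
  commands:
    - [0, 0, 0.8, 0, 0, 0]
    - [0, 0, 0.8, 0, 0, 0]
    - [0, 0, 0.7, 0, 0, 0]
    - [0, 0, 0.25, 0, 0, 0]
    - [0, 0, 0.11, 0, 0, 0]
    - [0, 0, 0, 0, 0, 0]
    - [0, 0, 0, 0, 0, 0]

```text
time: 13.78
tool_pos: [0.4706, 0.3094, 0.0337]
ee_rot: [-3.14, -0.002, -0.083]
wrist_force: [0.8, 0.3, -3.0]
width: 0.0461
finger_force: 29.9
```

Call:
drive_tool:
  commands:
    - [0, 0, 0, 0, 0, 0]
    - [0, 0, 0, 0, 0, 0]
    - [0, 0, 0, 0, 0, 0]
    - [0, 0, -0.3, 0, 0, 0]
    - [0, 0, -0.8, 0, 0, 0]
    - [0, 0, -0.8, 0, 0, 0]
    - [0, 0, -0.8, 0, 0, 0]
    - [0, 0, 0, 0, 0, 0]
  gripper: 0.32

```text
time: 14.78
tool_pos: [0.4717, 0.3101, 0.1445]
ee_rot: [-3.137, -0.007, -0.083]
wrist_force: [0.1, -0.4, -0.1]
width: 0.0636
finger_force: 0.0
```

```bash
python3 to.py .4732 -.0744 .14
```

```text
t 14.78 pos [0.4717 0.3101 0.1445] rot [-3.137 -0.007 -0.083] w 0.0636 F [ 0.1 -0.4 -0.1] tool-units [0.835 9.576 0.077]
```

Call:
drive_tool:
  commands:
    - [0.08, 0.95, 0, 0, 0, 0]
    - [0.08, 0.95, 0, 0, 0, 0]
    - [0.08, 0.95, 0, 0, 0, 0]
    - [0.08, 0.95, 0, 0, 0, 0]
    - [0.08, 0.95, 0, 0, 0, 0]
    - [0.08, 0.95, 0, 0, 0, 0]
    - [0.08, 0.95, 0, 0, 0, 0]
    - [0.08, 0.95, 0, 0, 0, 0]
    - [0.08, 0.95, 0, 0, 0, 0]
    - [0.08, 0.95, 0, 0, 0, 0]
    - [0, 0, 0, 0, 0, 0]
    - [0, 0, 0, 0, 0, 0]
    - [0, 0, 0, 0, 0, 0]

```text
time: 16.4
tool_pos: [0.4697, -0.0712, 0.1398]
ee_rot: [-3.141, 0.001, -0.082]
wrist_force: [-0.1, 0.2, -1.2]
width: 0.0639
finger_force: 0.0
```

```bash
python3 to.py .4732 -.0744 .03
```

```text
t 16.4 pos [ 0.4697 -0.0712  0.1398] rot [-3.141e+00  1.000e-03 -8.200e-02] w 0.0639 F [-0.1  0.2 -1.2] tool-units [0.095 0.073 2.745]
```

Call:
drive_tool:
  commands:
    - [0.095, 0.073, 0.6, 0, 0, 0]
    - [0, 0, 0.8, 0, 0, 0]
    - [0, 0, 0.8, 0, 0, 0]
    - [0, 0, 0.4, 0, 0, 0]
    - [0, 0, 0.14, 0, 0, 0]
    - [0, 0, 0, 0, 0, 0]

```text
time: 17.15
tool_pos: [0.474, -0.0755, 0.0313]
ee_rot: [3.141, -0.001, -0.083]
wrist_force: [0.5, -0.6, -0.1]
width: 0.0638
finger_force: 0.0
```

Call:
drive_tool:
  commands:
    - [0, 0, 0, 0, 0, 0]
    - [0, 0, 0, 0, 0, 0]
    - [0, 0, 0, 0, 0, 0]
    - [0, 0, 0, 0, 0, 0]
    - [0, 0, 0, 0, 0, 0]
    - [0, 0, 0, 0, 0, 0]
  gripper: 1.0

```text
time: 17.9
tool_pos: [0.4741, -0.0759, 0.0315]
ee_rot: [3.141, -0.002, -0.083]
wrist_force: [-0.3, -0.7, 5.6]
width: 0.0413
finger_force: 30.0
```

```bash
python3 to.py .401 .317 .14
```

```text
t 17.9 pos [ 0.4741 -0.0759  0.0315] rot [ 3.141e+00 -2.000e-03 -8.300e-02] w 0.0413 F [-0.3 -0.7  5.6] tool-units [-2.633 -9.635 -2.723]
```

Call:
drive_tool:
  commands:
    - [0, 0, -0.3, 0, 0, 0]
    - [0, 0, -0.8, 0, 0, 0]
    - [0, 0, -0.8, 0, 0, 0]
    - [0, 0, -0.8, 0, 0, 0]
    - [-0.11, -0.4, 0, 0, 0, 0]
    - [-0.25, -0.9, 0, 0, 0, 0]
    - [-0.25, -0.9, 0, 0, 0, 0]
    - [-0.25, -0.9, 0, 0, 0, 0]
    - [-0.25, -0.9, 0, 0, 0, 0]
    - [-0.25, -0.9, 0, 0, 0, 0]
    - [-0.25, -0.9, 0, 0, 0, 0]
    - [-0.25, -0.9, 0, 0, 0, 0]
    - [-0.25, -0.9, 0, 0, 0, 0]
    - [-0.25, -0.9, 0, 0, 0, 0]
    - [-0.25, -0.9, 0, 0, 0, 0]
    - [-0.06, -0.25, 0, 0, 0, 0]
    - [0, 0, 0, 0, 0, 0]
    - [0, 0, 0, 0, 0, 0]

```text
time: 20.15
tool_pos: [0.3989, 0.3169, 0.138]
ee_rot: [3.14, 0.001, -0.084]
wrist_force: [0.6, -0.0, -1.0]
width: 0.0416
finger_force: 30.0
```

```bash
python3 to.py .401 .317 .032
```

```text
t 20.15 pos [0.3989 0.3169 0.138 ] rot [ 3.14e+00  1.00e-03 -8.40e-02] w 0.0416 F [ 0.6 -0.  -1. ] tool-units [ 0.053 -0.009  2.651]
```

Call:
drive_tool:
  commands:
    - [0, 0, 0.8, 0, 0, 0]
    - [0, 0, 0.8, 0, 0, 0]
    - [0, 0, 0.7, 0, 0, 0]
    - [0, 0, 0.25, 0, 0, 0]
    - [0, 0, 0.12, 0, 0, 0]
    - [0, 0, 0, 0, 0, 0]
    - [0, 0, 0, 0, 0, 0]

```text
time: 21.02
tool_pos: [0.4, 0.3184, 0.0331]
ee_rot: [-3.14, -0.002, -0.083]
wrist_force: [0.1, 0.0, -0.8]
width: 0.0416
finger_force: 30.0
```

Call:
drive_tool:
  commands:
    - [0, 0, 0, 0, 0, 0]
    - [0, 0, 0, 0, 0, 0]
    - [0, 0, 0, 0, 0, 0]
    - [0, 0, -0.3, 0, 0, 0]
    - [0, 0, -0.8, 0, 0, 0]
    - [0, 0, -0.8, 0, 0, 0]
    - [0, 0, -0.8, 0, 0, 0]
    - [0, 0, 0, 0, 0, -0.62]
    - [0, 0, 0, 0, 0, -0.62]
    - [0, 0, 0, 0, 0, 0]
    - [0, 0, 0, 0, 0, 0]
  gripper: 0.32

```text
time: 22.4
tool_pos: [0.3992, 0.318, 0.1402]
ee_rot: [-3.141, -0.0, 0.04]
wrist_force: [0.5, -1.1, -0.1]
width: 0.0641
finger_force: 0.0
```

```bash
python3 to.py .5556 .0732 .14
```

```text
t 22.4 pos [0.3992 0.318  0.1402] rot [-3.141 -0.     0.04 ] w 0.0641 F [ 0.5 -1.1 -0.1] tool-units [3.663e+00 6.271e+00 6.000e-03]
```

Call:
drive_tool:
  commands:
    - [0.52, 0.9, 0, 0, 0, 0]
    - [0.52, 0.9, 0, 0, 0, 0]
    - [0.52, 0.9, 0, 0, 0, 0]
    - [0.52, 0.9, 0, 0, 0, 0]
    - [0.52, 0.9, 0, 0, 0, 0]
    - [0.52, 0.9, 0, 0, 0, 0]
    - [0.54, 0.87, 0, 0, 0, 0]
    - [0, 0, 0, 0, 0, 0]
    - [0, 0, 0, 0, 0, 0]
    - [0, 0, 0, 0, 0, 0]

```text
time: 23.65
tool_pos: [0.5551, 0.0744, 0.1399]
ee_rot: [-3.141, 0.0, 0.042]
wrist_force: [0.1, 0.4, 0.2]
width: 0.0637
finger_force: 0.0
```

```bash
python3 to.py .5556 .0732 .010
python3 - <<'E'
from h import *
s=snapshot("top");np.savez("top1.npz",**s);a=s["image"][200:360,130:400];cv2.imwrite("pics/t1.png",cv2.resize(a,None,fx=2.9,fy=2.9))
E
```

```text
t 23.65 pos [0.5551 0.0744 0.1399] rot [-3.141  0.     0.042] w 0.0637 F [0.1 0.4 0.2] tool-units [0.012 0.031 3.249]
```

View pics/t1.png

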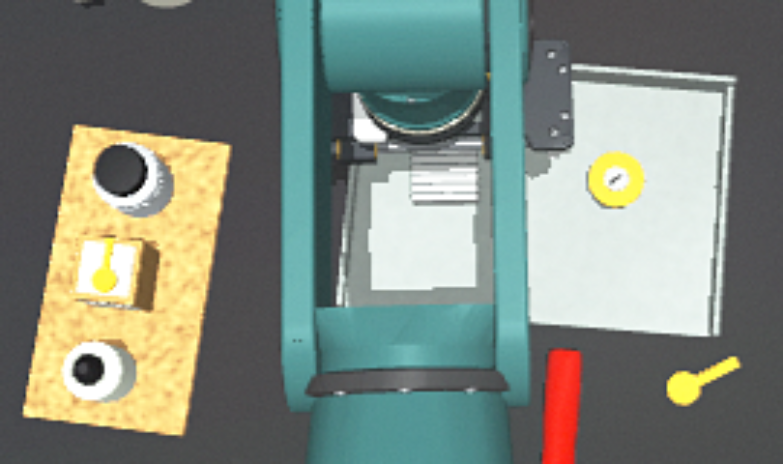

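Call:
drive_tool:
  commands:
    - [0.012, 0.03, 0.8, 0, 0, 0]
    - [0, 0, 0.8, 0, 0, 0]
    - [0, 0, 0.8, 0, 0, 0]
    - [0, 0, 0.5, 0, 0, 0]
    - [0, 0, 0.25, 0, 0, 0]
    - [0, 0, 0.08, 0, 0, 0]
    - [0, 0, 0, 0, 0, 0]
    - [0, 0, 0, 0, 0, 0]

```text
time: 24.7
tool_pos: [0.557, 0.0722, 0.0118]
ee_rot: [3.142, -0.002, 0.041]
wrist_force: [0.8, 0.2, 0.3]
width: 0.0641
finger_force: 0.0
```

Call:
drive_tool:
  commands:
    - [0, 0, 0.1, 0, 0, 0]
    - [0, 0, 0, 0, 0, 0]
    - [0, 0, 0, 0, 0, 0]

```text
time: 25.08
tool_pos: [0.5562, 0.0721, 0.0066]
ee_rot: [3.142, 0.0, 0.041]
wrist_force: [-0.9, 0.3, 0.3]
width: 0.0639
finger_force: 0.0
```

Call:
drive_tool:
  commands:
    - [0, 0, 0, 0, 0, 0]
    - [0, 0, 0, 0, 0, 0]
    - [0, 0, 0, 0, 0, 0]
    - [0, 0, 0, 0, 0, 0]
    - [0, 0, 0, 0, 0, 0]
    - [0, 0, 0, 0, 0, 0]
  gripper: 1.0

```text
time: 25.82
tool_pos: [0.5562, 0.0723, 0.0067]
ee_rot: [-3.141, -0.0, 0.041]
wrist_force: [-0.5, -0.4, 0.8]
width: 0.05
finger_force: 29.9
```

Call:
drive_tool:
  commands:
    - [0, 0, -0.3, 0, 0, 0]
    - [0, 0, -0.5, 0, 0, 0]
    - [0, 0, -0.7, 0, 0, 0]
    - [0, 0, -0.7, 0, 0, 0]
    - [0, 0, 0, 0, 0, 0]
    - [0, 0, 0, 0, 0, 0]
    - [0, 0, 0, 0, 0, 0]

```text
time: 26.7
tool_pos: [0.5549, 0.0721, 0.0926]
ee_rot: [3.141, 0.004, 0.041]
wrist_force: [0.5, 0.1, -4.1]
width: 0.0499
finger_force: 29.9
```

```bash
python3 to.py .4713 -.318 .09
python3 - <<'E'
from h import *
s=snapshot("side");cv2.imwrite("pics/s2.png",cv2.resize(s["image"][120:380,180:480],None,fx=2,fy=2))
E
```

```text
t 26.7 pos [0.5549 0.0721 0.0926] rot [3.141 0.004 0.041] w 0.0499 F [ 0.5  0.1 -4.1] tool-units [-2.485  9.659  0.075]
```

View pics/s2.png

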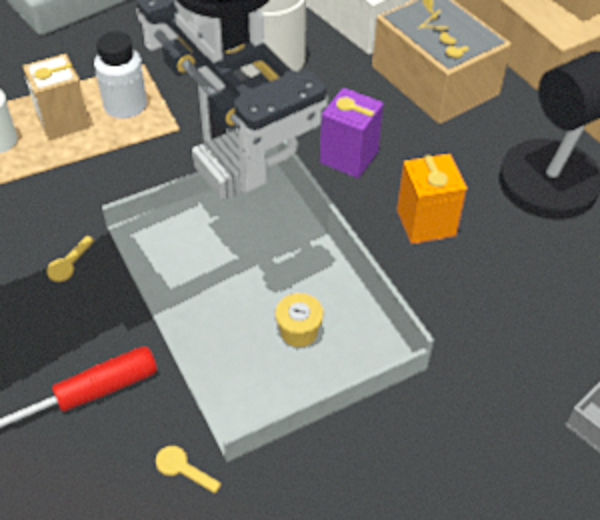

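Call:
drive_tool:
  commands:
    - [-0.1, 0.4, 0, 0, 0, 0]
    - [-0.22, 0.88, 0, 0, 0, 0]
    - [-0.22, 0.88, 0, 0, 0, 0]
    - [-0.22, 0.88, 0, 0, 0, 0]
    - [-0.22, 0.88, 0, 0, 0, 0]
    - [-0.22, 0.88, 0, 0, 0, 0]
    - [-0.22, 0.88, 0, 0, 0, 0]
    - [-0.22, 0.88, 0, 0, 0, 0]
    - [-0.22, 0.88, 0, 0, 0, 0]
    - [-0.22, 0.88, 0, 0, 0, 0]
    - [-0.22, 0.88, 0, 0, 0, 0]
    - [-0.17, 0.5, 0, 0, 0, 0]
    - [0, 0, 0, 0, 0, 0]
    - [0, 0, 0, 0, 0, 0]
    - [0, 0, 0, 0, 0, 0]

```text
time: 28.62
tool_pos: [0.4736, -0.3184, 0.0947]
ee_rot: [-3.141, -0.0, 0.042]
wrist_force: [-0.1, 0.1, -3.7]
width: 0.05
finger_force: 29.9
```

```bash
python3 to.py .4718 -.32 .0155
python3 - <<'E'
from h import *
s=snapshot("side");cv2.imwrite("pics/s3.png",cv2.resize(s["image"][270:480,260:500],None,fx=2.5,fy=2.5))
E
```

```text
t 28.62 pos [ 0.4736 -0.3184  0.0947] rot [-3.141 -0.     0.042] w 0.05 F [-0.1  0.1 -3.7] tool-units [-0.047  0.04   1.98 ]
```

View pics/s3.png

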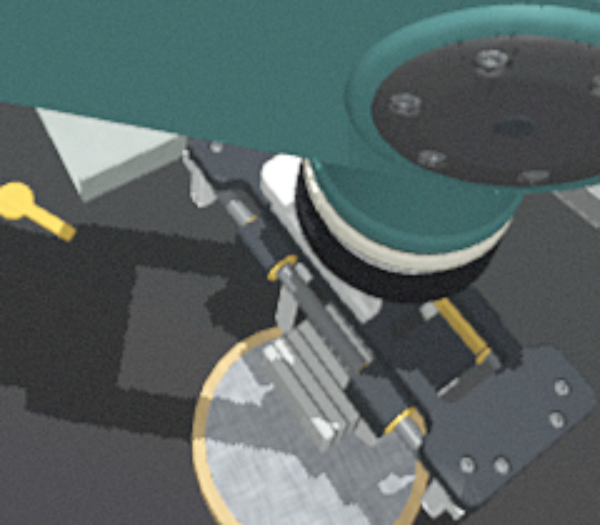

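Call:
drive_tool:
  commands:
    - [-0.047, 0.04, 0.5, 0, 0, 0]
    - [0, 0, 0.6, 0, 0, 0]
    - [0, 0, 0.5, 0, 0, 0]
    - [0, 0, 0.2, 0, 0, 0]
    - [0, 0, 0.1, 0, 0, 0]
    - [0, 0, 0.05, 0, 0, 0]
    - [0, 0, 0, 0, 0, 0]
    - [0, 0, 0, 0, 0, 0]

```text
time: 29.68
tool_pos: [0.4718, -0.3216, 0.0174]
ee_rot: [3.141, -0.001, 0.041]
wrist_force: [0.1, 1.2, -2.5]
width: 0.0497
finger_force: 29.9
```

Call:
drive_tool:
  commands:
    - [0, -0.02, 0.02, 0, 0, 0]
    - [0, 0, 0.02, 0, 0, 0]
    - [0, 0, 0.02, 0, 0, 0]
    - [0, 0, 0, 0, 0, 0]
    - [0, 0, 0, 0, 0, 0]

```text
time: 30.3
tool_pos: [0.4715, -0.3205, 0.0147]
ee_rot: [3.141, -0.0, 0.041]
wrist_force: [-1.5, 1.3, 0.4]
width: 0.05
finger_force: 29.9
```

Call:
drive_tool:
  commands:
    - [0, 0, 0, 0, 0, 0]
    - [0, 0, 0, 0, 0, 0]
    - [0, 0, 0, 0, 0, 0]
    - [0, 0, -0.3, 0, 0, 0]
    - [0, 0, -0.8, 0, 0, 0]
    - [0, 0, -0.8, 0, 0, 0]
    - [0, 0, -0.8, 0, 0, 0]
    - [0, 0, -0.6, 0, 0, 0.61]
    - [0, 0, 0, 0, 0, 0.61]
    - [0, 0, 0, 0, 0, 0]
    - [0, 0, 0, 0, 0, 0]
  gripper: 0.32

```text
time: 31.68
tool_pos: [0.4713, -0.3203, 0.1463]
ee_rot: [-3.141, 0.0, -0.08]
wrist_force: [-0.6, 0.2, -0.5]
width: 0.0636
finger_force: 0.0
```

```bash
python3 to.py .4 .318 .14
```

```text
t 31.68 pos [ 0.4713 -0.3203  0.1463] rot [-3.141  0.    -0.08 ] w 0.0636 F [-0.6  0.2 -0.5] tool-units [ -3.058 -15.763   0.159]
```

Call:
drive_tool:
  commands:
    - [-0.18, -0.93, 0, 0, 0, 0]
    - [-0.18, -0.93, 0, 0, 0, 0]
    - [-0.18, -0.93, 0, 0, 0, 0]
    - [-0.18, -0.93, 0, 0, 0, 0]
    - [-0.18, -0.93, 0, 0, 0, 0]
    - [-0.18, -0.93, 0, 0, 0, 0]
    - [-0.18, -0.93, 0, 0, 0, 0]
    - [-0.18, -0.93, 0, 0, 0, 0]
    - [-0.18, -0.93, 0, 0, 0, 0]
    - [-0.18, -0.93, 0, 0, 0, 0]
    - [-0.18, -0.93, 0, 0, 0, 0]
    - [-0.18, -0.93, 0, 0, 0, 0]
    - [-0.18, -0.93, 0, 0, 0, 0]
    - [-0.18, -0.93, 0, 0, 0, 0]
    - [-0.18, -0.93, 0, 0, 0, 0]
    - [-0.18, -0.93, 0, 0, 0, 0]
    - [-0.18, -0.88, 0, 0, 0, 0.02]
    - [0, 0, 0, 0, 0, 0]
    - [0, 0, 0, 0, 0, 0]
    - [0, 0, 0, 0, 0, 0]

```text
time: 34.17
tool_pos: [0.4008, 0.3168, 0.1462]
ee_rot: [3.141, -0.0, -0.084]
wrist_force: [0.4, -0.2, 1.3]
width: 0.0639
finger_force: 0.0
```

```bash
python3 to.py .4 .318 .031
python3 - <<'E'
from h import *
s=snapshot("top");cv2.imwrite("pics/t2.png",cv2.resize(s["image"][200:360,130:520],None,fx=2,fy=2))
np.savez("top2.npz",**s)
f=lambda u,v,h:ray(s,u,v,h)
P=xyz(s);Z=P[...,2]
M=np.zeros((480,640),np.uint8);M[255:345,420:510]=(Z>.024)[255:345,420:510]
w=P[M>0];print("pad-lock pts",len(w),np.nanmedian(w[:,2]));c=max(cv2.findContours(M,0,1)[0],key=cv2.contourArea)
print(cv2.boundingRect(c))
E
```

```text
t 34.17 pos [0.4008 0.3168 0.1462] rot [ 3.141 -0.    -0.084] w 0.0639 F [ 0.4 -0.2  1.3] tool-units [-0.022 -0.029  2.88 ]
pad-lock pts 684 0.033581570097386396
(454, 268, 26, 43)
```

View pics/t2.png

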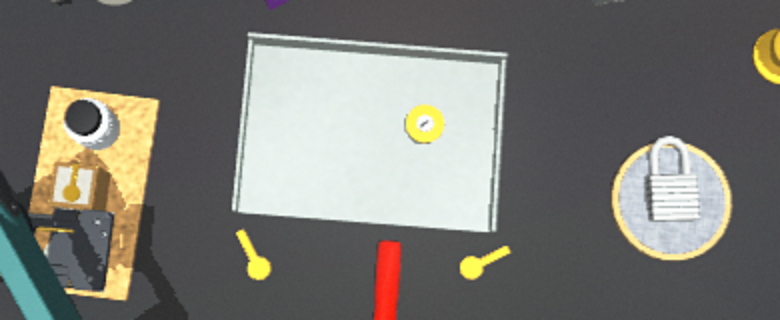

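Run:
```python
from h import *
s=load("top2.npz")
f=lambda u,v,h:ray(s,(u+.5)/2-.5+130,(v+.5)/2-.5+200,h)[:2]
C=[f(649.5,175.5,.036),f(696,174,.036),f(699,219,.036),f(652,221,.036)]
print(np.round(C,4).tolist(),np.mean(C,0))
hsv=cv2.cvtColor(s["image"],40)
M=np.zeros((480,640),np.uint8);q=(hsv[...,2]>100)&((hsv[...,1]>15));M[255:345,420:510]=q[255:345,420:510]
p=max(cv2.findContours(M,0,1)[0],key=cv2.contourArea).reshape(-1,2)
p=p[p[:,1]>285];W=np.array([f(2*(u-130),2*(v-200),.012) for u,v in p])
A=np.c_[2*W,np.ones(len(W))];x=np.linalg.lstsq(A,(W**2).sum(1),rcond=None)[0];print("pad",x[:2],np.sqrt(x[2]+x[0]**2+x[1]**2))
```

```text
[[0.4889, -0.2925], [0.4909, -0.3423], [0.4431, -0.3434], [0.4406, -0.2934]] [ 0.46586402 -0.31787403]
pad [ 0.45717546 -0.32038078] 0.051103674473111545
```

Call:
drive_tool:
  commands:
    - [-0.02, -0.03, 0.7, 0, 0, 0]
    - [0, 0, 0.8, 0, 0, 0]
    - [0, 0, 0.8, 0, 0, 0]
    - [0, 0, 0.4, 0, 0, 0]
    - [0, 0, 0.17, 0, 0, 0]
    - [0, 0, 0, 0, 0, 0]
    - [0, 0, 0, 0, 0, 0]

```text
time: 35.1
tool_pos: [0.4008, 0.3196, 0.0328]
ee_rot: [-3.14, -0.002, -0.083]
wrist_force: [-0.7, -0.6, 0.2]
width: 0.0641
finger_force: 0.0
```

Call:
drive_tool:
  commands:
    - [0, 0, 0, 0, 0, 0]
    - [0, 0, 0, 0, 0, 0]
    - [0, 0, 0, 0, 0, 0]
    - [0, 0, 0, 0, 0, 0]
    - [0, 0, 0, 0, 0, 0]
    - [0, 0, 0, 0, 0, 0]
  gripper: 1.0

```text
time: 35.85
tool_pos: [0.4001, 0.3191, 0.0318]
ee_rot: [-3.142, -0.0, -0.083]
wrist_force: [-0.8, -1.4, 2.9]
width: 0.0417
finger_force: 30.0
```

Call:
drive_tool:
  commands:
    - [0, 0, -0.3, 0, 0, 0]
    - [0, 0, -0.8, 0, 0, 0]
    - [0, 0, -0.8, 0, 0, 0]
    - [0, 0, -0.8, 0, 0, 0]
    - [0, 0, 0, 0, 0, 0]
    - [0, 0, 0, 0, 0, 0]

```text
time: 36.6
tool_pos: [0.3992, 0.3187, 0.1381]
ee_rot: [3.14, 0.002, -0.083]
wrist_force: [-0.2, -0.5, -1.5]
width: 0.0417
finger_force: 30.0
```

```bash
python3 to.py .474 -.075 .14
```

```text
t 36.6 pos [0.3992 0.3187 0.1381] rot [ 3.14e+00  2.00e-03 -8.30e-02] w 0.0417 F [-0.2 -0.5 -1.5] tool-units [ 2.681  9.654 -0.04 ]
```

Call:
drive_tool:
  commands:
    - [0.12, 0.45, 0, 0, 0, 0]
    - [0.25, 0.9, 0, 0, 0, 0]
    - [0.25, 0.9, 0, 0, 0, 0]
    - [0.25, 0.9, 0, 0, 0, 0]
    - [0.25, 0.9, 0, 0, 0, 0]
    - [0.25, 0.9, 0, 0, 0, 0]
    - [0.25, 0.9, 0, 0, 0, 0]
    - [0.25, 0.9, 0, 0, 0, 0]
    - [0.25, 0.9, 0, 0, 0, 0]
    - [0.25, 0.9, 0, 0, 0, 0]
    - [0.25, 0.9, 0, 0, 0, 0]
    - [0.06, 0.2, 0, 0, 0, 0]
    - [0, 0, 0, 0, 0, 0]
    - [0, 0, 0, 0, 0, 0]
    - [0, 0, 0, 0, 0, 0]

```text
time: 38.48
tool_pos: [0.4744, -0.0735, 0.1394]
ee_rot: [-3.141, 0.0, -0.082]
wrist_force: [-0.2, 0.2, -0.1]
width: 0.0413
finger_force: 30.0
```

```bash
python3 to.py .4738 -.0745 .0325
```

```text
t 38.48 pos [ 0.4744 -0.0735  0.1394] rot [-3.141  0.    -0.082] w 0.0413 F [-0.2  0.2 -0.1] tool-units [-0.013  0.026  2.673]
```

Call:
drive_tool:
  commands:
    - [-0.01, 0.01, 0.7, 0, 0, 0]
    - [0, 0, 0.8, 0, 0, 0]
    - [0, 0, 0.7, 0, 0, 0]
    - [0, 0, 0.3, 0, 0, 0]
    - [0, 0, 0.15, 0, 0, 0]
    - [0, 0, 0.02, 0, 0, 0]
    - [0, 0, 0, 0, 0, 0]
    - [0, 0, 0, 0, 0, 0]

```text
time: 39.48
tool_pos: [0.4748, -0.0751, 0.0336]
ee_rot: [3.141, -0.002, -0.083]
wrist_force: [-0.3, -0.3, -0.2]
width: 0.0415
finger_force: 30.0
```

Call:
drive_tool:
  commands:
    - [0, 0, 0, 0, 0, 0]
    - [0, 0, 0, 0, 0, 0]
    - [0, 0, 0, 0, 0, 0]
    - [0, 0, -0.3, 0, 0, 0]
    - [0, 0, -0.8, 0, 0, 0]
    - [0, 0, -0.8, 0, 0, 0]
    - [0, 0, -0.8, 0, 0, 0]
    - [0, 0, 0, 0, 0, 0]
    - [0, 0, 0, 0, 0, 0]
  gripper: 0.32

```text
time: 40.6
tool_pos: [0.4738, -0.0747, 0.1401]
ee_rot: [-3.141, 0.001, -0.083]
wrist_force: [1.0, 0.4, 0.8]
width: 0.0641
finger_force: 0.0
```

```bash
python3 to.py .4705 .309 .14
```

```text
t 40.6 pos [ 0.4738 -0.0747  0.1401] rot [-3.141e+00  1.000e-03 -8.300e-02] w 0.0641 F [1.  0.4 0.8] tool-units [-8.790e-01 -9.553e+00  4.000e-03]
```

Call:
drive_tool:
  commands:
    - [-0.08, -0.87, 0, 0, 0, 0]
    - [-0.08, -0.87, 0, 0, 0, 0]
    - [-0.08, -0.87, 0, 0, 0, 0]
    - [-0.08, -0.87, 0, 0, 0, 0]
    - [-0.08, -0.87, 0, 0, 0, 0]
    - [-0.08, -0.87, 0, 0, 0, 0]
    - [-0.08, -0.87, 0, 0, 0, 0]
    - [-0.08, -0.87, 0, 0, 0, 0]
    - [-0.08, -0.87, 0, 0, 0, 0]
    - [-0.08, -0.87, 0, 0, 0, 0]
    - [-0.08, -0.85, 0, 0, 0, 0]
    - [0, 0, 0, 0, 0, 0]
    - [0, 0, 0, 0, 0, 0]
    - [0, 0, 0, 0, 0, 0]

```text
time: 42.35
tool_pos: [0.4708, 0.3076, 0.1402]
ee_rot: [3.141, 0.001, -0.085]
wrist_force: [0.5, 0.5, 0.2]
width: 0.0638
finger_force: 0.0
```

```bash
python3 to.py .4705 .309 .031
```

```text
t 42.35 pos [0.4708 0.3076 0.1402] rot [ 3.141e+00  1.000e-03 -8.500e-02] w 0.0638 F [0.5 0.5 0.2] tool-units [-0.008 -0.038  2.729]
```

Call:
drive_tool:
  commands:
    - [0, -0.03, 0.6, 0, 0, -0.01]
    - [0, 0, 0.8, 0, 0, 0]
    - [0, 0, 0.8, 0, 0, 0]
    - [0, 0, 0.35, 0, 0, 0]
    - [0, 0, 0.17, 0, 0, 0]
    - [0, 0, 0, 0, 0, 0]
    - [0, 0, 0, 0, 0, 0]

```text
time: 43.22
tool_pos: [0.4719, 0.3104, 0.0333]
ee_rot: [-3.14, -0.002, -0.082]
wrist_force: [-0.4, -1.0, -0.2]
width: 0.0639
finger_force: 0.0
```

Call:
drive_tool:
  commands:
    - [0, 0, 0, 0, 0, 0]
    - [0, 0, 0, 0, 0, 0]
    - [0, 0, 0, 0, 0, 0]
    - [0, 0, 0, 0, 0, 0]
    - [0, 0, 0, 0, 0, 0]
    - [0, 0, 0, 0, 0, 0]
  gripper: 1.0

```text
time: 43.98
tool_pos: [0.4713, 0.3098, 0.0324]
ee_rot: [3.141, -0.001, -0.082]
wrist_force: [-0.7, -1.9, 6.0]
width: 0.0458
finger_force: 29.9
```

Call:
drive_tool:
  commands:
    - [0, 0, -0.3, 0, 0, 0]
    - [0, 0, -0.8, 0, 0, 0]
    - [0, 0, -0.8, 0, 0, 0]
    - [0, 0, -0.8, 0, 0, 0]
    - [0, 0, 0, 0, 0, 0]
    - [0, 0, 0, 0, 0, 0]

```text
time: 44.72
tool_pos: [0.47, 0.3097, 0.1379]
ee_rot: [3.14, 0.003, -0.082]
wrist_force: [-0.3, 0.0, -3.5]
width: 0.0458
finger_force: 29.9
```

```bash
python3 to.py .482 .012 .14
```

```text
t 44.73 pos [0.47   0.3097 0.1379] rot [ 3.14e+00  3.00e-03 -8.20e-02] w 0.0458 F [-0.3  0.  -3.5] tool-units [ 0.909  7.392 -0.044]
```

Call:
drive_tool:
  commands:
    - [0.05, 0.4, 0, 0, 0, 0]
    - [0.11, 0.88, 0, 0, 0, 0]
    - [0.11, 0.88, 0, 0, 0, 0]
    - [0.11, 0.88, 0, 0, 0, 0]
    - [0.11, 0.88, 0, 0, 0, 0]
    - [0.11, 0.88, 0, 0, 0, 0]
    - [0.11, 0.88, 0, 0, 0, 0]
    - [0.11, 0.88, 0, 0, 0, 0]
    - [0.11, 0.84, 0, 0, 0, 0]
    - [0, 0, 0, 0, 0, 0]
    - [0, 0, 0, 0, 0, 0]
    - [0, 0, 0, 0, 0, 0]

```text
time: 46.22
tool_pos: [0.4833, 0.0125, 0.1394]
ee_rot: [-3.141, 0.001, -0.081]
wrist_force: [-0.4, 0.1, -2.8]
width: 0.0458
finger_force: 29.9
```

```bash
python3 to.py .483 .0115 .0325
```

```text
t 46.23 pos [0.4833 0.0125 0.1394] rot [-3.141e+00  1.000e-03 -8.100e-02] w 0.0458 F [-0.4  0.1 -2.8] tool-units [-0.003  0.027  2.673]
```

Call:
drive_tool:
  commands:
    - [-0.01, 0.01, 0.7, 0, 0, 0]
    - [0, 0, 0.8, 0, 0, 0]
    - [0, 0, 0.7, 0, 0, 0]
    - [0, 0, 0.3, 0, 0, 0]
    - [0, 0, 0.15, 0, 0, 0]
    - [0, 0, 0.03, 0, 0, 0]
    - [0, 0, 0, 0, 0, 0]
    - [0, 0, 0, 0, 0, 0]

```text
time: 47.22
tool_pos: [0.484, 0.0114, 0.0336]
ee_rot: [3.142, -0.002, -0.082]
wrist_force: [0.2, 1.0, -2.8]
width: 0.046
finger_force: 29.9
```

Call:
drive_tool:
  commands:
    - [0, 0, 0, 0, 0, 0]
    - [0, 0, 0, 0, 0, 0]
    - [0, 0, 0, 0, 0, 0]
    - [0, 0, -0.3, 0, 0, 0]
    - [0, 0, -0.8, 0, 0, 0]
    - [0, 0, -0.8, 0, 0, 0]
    - [0, 0, -0.8, 0, 0, 0]
    - [0, 0, 0, 0, 0, 0]
    - [0, 0, 0, 0, 0, 0]
  gripper: 0.32

```text
time: 48.35
tool_pos: [0.4829, 0.0116, 0.1402]
ee_rot: [3.142, 0.001, -0.082]
wrist_force: [0.4, 0.7, -0.3]
width: 0.0644
finger_force: 0.0
```

```bash
python3 to.py .5406 .3008 .143
```

```text
t 48.35 pos [0.4829 0.0116 0.1402] rot [ 3.142e+00  1.000e-03 -8.200e-02] w 0.0644 F [ 0.4  0.7 -0.3] tool-units [ 0.844 -7.325 -0.072]
```

Call:
drive_tool:
  commands:
    - [0.1, -0.9, 0, 0, 0, 0]
    - [0.1, -0.9, 0, 0, 0, 0]
    - [0.1, -0.9, 0, 0, 0, 0]
    - [0.1, -0.9, 0, 0, 0, 0]
    - [0.11, -0.9, 0, 0, 0, 0]
    - [0.11, -0.9, 0, 0, 0, 0]
    - [0.11, -0.9, 0, 0, 0, 0]
    - [0.11, -0.9, 0, 0, 0, 0]
    - [0, -0.12, 0, 0, 0, 0.01]
    - [0, 0, 0, 0, 0, 0]
    - [0, 0, 0, 0, 0, 0]
    - [0, 0, 0, 0, 0, 0]

```text
time: 49.85
tool_pos: [0.5409, 0.2995, 0.1408]
ee_rot: [3.141, -0.0, -0.085]
wrist_force: [-0.8, 0.2, -0.2]
width: 0.0639
finger_force: 0.0
```

```bash
python3 to.py .5406 .3008 .036
```

```text
t 49.85 pos [0.5409 0.2995 0.1408] rot [ 3.141 -0.    -0.085] w 0.0639 F [-0.8  0.2 -0.2] tool-units [-0.009 -0.033  2.619]
```

Call:
drive_tool:
  commands:
    - [0, -0.02, 0.6, 0, 0, -0.01]
    - [0, 0, 0.8, 0, 0, 0]
    - [0, 0, 0.7, 0, 0, 0]
    - [0, 0, 0.35, 0, 0, 0]
    - [0, 0, 0.17, 0, 0, 0]
    - [0, 0, 0, 0, 0, 0]
    - [0, 0, 0, 0, 0, 0]

```text
time: 50.72
tool_pos: [0.5418, 0.3017, 0.0373]
ee_rot: [-3.14, -0.002, -0.082]
wrist_force: [0.3, -0.7, 0.3]
width: 0.0636
finger_force: 0.0
```

Call:
drive_tool:
  commands:
    - [0, 0, 0, 0, 0, 0]
    - [0, 0, 0, 0, 0, 0]
    - [0, 0, 0, 0, 0, 0]
    - [0, 0, 0, 0, 0, 0]
    - [0, 0, 0, 0, 0, 0]
    - [0, 0, 0, 0, 0, 0]
  gripper: 1.0

```text
time: 51.48
tool_pos: [0.5413, 0.3014, 0.0365]
ee_rot: [-3.141, -0.001, -0.082]
wrist_force: [-0.5, -0.6, 4.4]
width: 0.0478
finger_force: 30.0
```

Call:
drive_tool:
  commands:
    - [0, 0, -0.3, 0, 0, 0]
    - [0, 0, -0.8, 0, 0, 0]
    - [0, 0, -0.8, 0, 0, 0]
    - [0, 0, -0.8, 0, 0, 0]
    - [0, 0, 0, 0, 0, 0]
    - [0, 0, 0, 0, 0, 0]

```text
time: 52.22
tool_pos: [0.5401, 0.3011, 0.1421]
ee_rot: [3.14, 0.002, -0.082]
wrist_force: [-0.7, -0.4, -1.7]
width: 0.0474
finger_force: 30.0
```

```bash
python3 to.py .4895 .0957 .143
```

```text
t 52.23 pos [0.5401 0.3011 0.1421] rot [ 3.14e+00  2.00e-03 -8.20e-02] w 0.0474 F [-0.7 -0.4 -1.7] tool-units [-0.839  5.222 -0.014]
```

Call:
drive_tool:
  commands:
    - [-0.07, 0.4, 0, 0, 0, 0]
    - [-0.14, 0.87, 0, 0, 0, 0]
    - [-0.14, 0.87, 0, 0, 0, 0]
    - [-0.14, 0.87, 0, 0, 0, 0]
    - [-0.14, 0.87, 0, 0, 0, 0]
    - [-0.14, 0.87, 0, 0, 0, 0]
    - [-0.07, 0.47, 0, 0, 0, 0]
    - [0, 0, 0, 0, 0, 0]
    - [0, 0, 0, 0, 0, 0]
    - [0, 0, 0, 0, 0, 0]

```text
time: 53.48
tool_pos: [0.4904, 0.0969, 0.1437]
ee_rot: [-3.141, 0.0, -0.081]
wrist_force: [0.4, 0.2, -1.7]
width: 0.047
finger_force: 30.0
```

```bash
python3 to.py .4895 .0955 .0365
```

```text
t 53.48 pos [0.4904 0.0969 0.1437] rot [-3.141  0.    -0.081] w 0.047 F [ 0.4  0.2 -1.7] tool-units [-0.02   0.039  2.68 ]
```

Call:
drive_tool:
  commands:
    - [-0.02, 0.02, 0.7, 0, 0, 0]
    - [0, 0, 0.8, 0, 0, 0]
    - [0, 0, 0.7, 0, 0, 0]
    - [0, 0, 0.3, 0, 0, 0]
    - [0, 0, 0.15, 0, 0, 0]
    - [0, 0, 0.03, 0, 0, 0]
    - [0, 0, 0, 0, 0, 0]
    - [0, 0, 0, 0, 0, 0]

```text
time: 54.48
tool_pos: [0.4901, 0.0953, 0.0376]
ee_rot: [-3.141, -0.002, -0.082]
wrist_force: [0.3, -0.8, -1.7]
width: 0.0469
finger_force: 30.0
```

Call:
drive_tool:
  commands:
    - [0, 0, 0, 0, 0, 0]
    - [0, 0, 0, 0, 0, 0]
    - [0, 0, 0, 0, 0, 0]
    - [0, 0, -0.3, 0, 0, 0]
    - [0, 0, -0.8, 0, 0, 0]
    - [0, 0, -0.8, 0, 0, 0]
    - [0, 0, -0.8, 0, 0, 0]
    - [0, -0.5, -1, 0, 0, 0]
    - [0, -0.9, -0.5, 0, 0, 0]
    - [0, -0.9, 0, 0, 0, 0]
    - [0, -0.9, 0, 0, 0, 0]
    - [-0.5, -0.9, 0, 0, 0, 0]
    - [-0.5, -0.9, 0, 0, 0, 0]
    - [-0.5, -0.9, 0, 0, 0, 0]
    - [-0.5, -0.9, 0, 0, 0, 0]
    - [-0.5, -0.5, 0, 0, 0, 0]
    - [0, 0, 0, 0, 0, 0]
    - [0, 0, 0, 0, 0, 0]
  gripper: 0.32

```text
time: 56.72
tool_pos: [0.4142, 0.3941, 0.2052]
ee_rot: [3.142, -0.001, -0.083]
wrist_force: [0.4, -0.2, 0.0]
width: 0.064
finger_force: 0.0
```

Run:
```python
from h import *
s=snapshot("top");P=xyz(s);Z=P[...,2];np.savez("top3.npz",**s)
cv2.imwrite("pics/t3.png",cv2.resize(s["image"][200:360,130:520],None,fx=2,fy=2))
def comp(m,box,h,name):
    M=np.zeros((480,640),np.uint8);a,b,c,d=box;M[b:d,a:c]=m[b:d,a:c]
    cn=max(cv2.findContours(M,0,1)[0],key=cv2.contourArea).reshape(-1,2)
    W=np.array([ray(s,u,v,h)[:2] for u,v in cn],np.float32);r=cv2.minAreaRect(W)
    print(name,np.round(r[0],4),np.round(r[1],4),round(r[2],1))
comp(Z>.05,(255,265,292,302),.06,"can (.4884,.0954)")
comp(Z>.055,(293,270,330,305),.068,"carton (.4822 .0124 84.6)")
comp(Z>.04,(335,275,370,310),.056,"bottle(.4734 -.0746)")
comp(Z>.02,(325,248,360,274),.034,"cyl(.5432 -.053)")
comp(Z>.024,(445,260,490,320),.036,"padlock")
```

```text
can (.4884,.0954) [0.4874 0.0965] [0.0481 0.0458] 1.0
carton (.4822 .0124 84.6) [0.4823 0.0131] [0.046  0.0479] 84.7
bottle(.4734 -.0746) [ 0.4745 -0.0725] [0.0397 0.0419] 0.4
cyl(.5432 -.053) [ 0.5432 -0.053 ] [0.0412 0.0386] 0.1
padlock [ 0.487  -0.3158] [0.0882 0.0536] 1.6
```

View pics/t3.png

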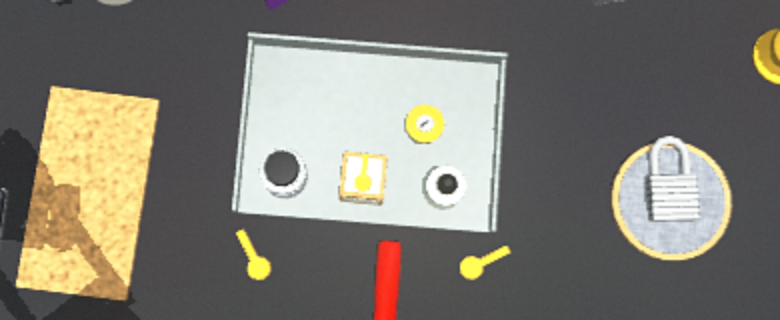

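All three are back upright within about 2 mm of their starting spots. The padlock is centred on the pad, the cylinder hasn't moved, and the arm is clear.

```bash
python3 -c "
from bench import *
print(close_job())"
```

```text
the job is handed in; nothing more can be done
None
```

The job is handed in after about 57 s of robot time: the padlock lies flat with its body about 2 mm from the pad's centre, the can, carton and bottle stand upright within about 2 mm of where they started, and the brass cylinder is unmoved.

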